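# Load the candle carrier and lock the row with its wedge

## Robot

A 6-joint arm with a two-finger parallel gripper is mounted at the origin on a cart in front of the work surface, level with it; the furniture and walls round the work are solid. World frame = base frame: x ahead of the robot, y to its left, z up, the work surface at z = 0. Lengths are in mm, angles in rad, forces in N, time in s.
With the tool pointing down it reaches from about 400 to 925 mm from the base axis. Payload 12.5 kg.
Tool frame: the origin (TCP) lies midway between the tips of the shut fingers; the grasp point (between the pads) lies 19 mm behind it; z points along the fingers, y is the line along which they close (so a half turn about z gives the same grasp; the last joint's range is limited). The gripper opens to 95 mm and grips with 3 to 60 N. Pads are 20 mm wide; open, the fingers measure 119 mm over their backs; the gripper's body (75 mm by 180 mm) begins 59 mm behind the grasp point.
Start: joints at [1.13, 0.491, 1.559, -0, 1.092, -0.106], TCP at [205.347, 590.322, 214.661] pointing down, gripper open.
Joint ranges: [-3.1, 3.1], [-0.84, 2.19], [0.05, 2.79], [-1.13, 4.28], [0.06, 2.93], [-2.69, 2.69]. Speed limits (rad/s): [2.22, 2.22, 2.79, 3.14, 3.14, 3.14].

## Interface

Orientations are given as [roll, pitch, yaw] about the fixed x, y, z axes, in that order (R = Rz(yaw) Ry(pitch) Rx(roll)).
In Python, from cell import state, viewer, env, models gives the robot as it stands. The module is installed in compiled form; this text tells all that it offers.
- The arm moves only by the tool arm_command, never from a script. Its argument "rows" is a list of rows, each a list of 2 entries, a list of its own where there are three numbers: the shift along the tool's x, y, z normalised to -1 to 1, where 1 is 0.25 m, then the turn about the tool's z normalised to -1 to 1, where 1 is pi rad. A call has exactly 5 rows; each row shifts and turns the commanded pose from where the row before left it, along the tool's axes as they then stand; what a row does not reach is not made up. A row lasts 1/10 s, in which the tool goes at most 50 mm and 8.59 degrees, less where a joint would pass 70% of its speed; a pose out of reach is approached as far as the arm can. A call with a number of a shift or a turn outside -1 to 1 is refused whole. A call with a gripper value outside its range is refused whole. "claw" is the opening, from 0 (shut) to 1 (fully open), set as the call begins (left out, the last holds). The fingers move at their own pace and stop on an object; the grip force is fixed at half the most. Time passes only in rows, so rows that do not move let the fingers close, or fill a call up. It gives the time, the measured TCP pose, the force, the opening and the grip force at its end, in the units of the state.
- state(): the state, without advancing time (a new reading comes with each control period).
- viewer.read_camera(name): name is "scene" or "top" or "wrist"; returns (picture, depth): 384x512x3 uint8, red, green, blue; 384x512 float32, mm along the optical axis (not along the pixel's ray), 0 where there is no reading.
- viewer.get_calibration(name): a dict with "camera_matrix" (3x3 intrinsics, pixels), "dist_coeffs" ([k1, k2, p1, p2, k3] as OpenCV has them; the pictures are not rectified), "world_to_cam" (4x4, takes a point from world to camera coordinates). Camera axes: x right, y up, looking along -z (the intrinsics and any distortion apply to the point x, -y, -z); pixel columns grow to the right and rows downward; lengths in mm; the calibration is good to about 2 mm. A picture is of the moment at which its call begins: read the wrist's pose just before it. get_calibration takes no time and is no camera call; for the wrist camera it gives the pose at the moment of the call.
- env.job_done(): hands the job in; it is judged then, once.
Trained networks look in the newest picture that a camera, given by its name, has taken for a name from the list of things; names that differ only in an ending like _2 or _b are one class to them, and where a whole thing is asked for, a point or a joint stands for the part that bears it (a point fixed in the world has none). Each returns a list of dicts, best first, with "confidence" (0 to 1); they miss things now and then, are a little off and sometimes report something else, mostly with a low value. They report only what shows in the picture. A call takes as long as a camera call. They do not tell look-alikes from the thing itself.
- models.search_frame(camera, label): "position" ([x, y, z] in mm, in world coordinates, good to about 4 mm: the middle of the surface that is visible of it).
- models.mark_of(camera, label): "position" ([x, y, z] in mm, in world coordinates, good to about 4 mm: a listed point, or the origin of a listed thing).
The state is a dict: "t": time; "joints": joint angles; "qvel": joint speeds; "tau": joint torques, N m; "eef_pos": TCP position; "tcp_rot": TCP orientation; "ft_force": force on the tool from outside, world axes, zero at the start; "moment": the same for the moment, N m; "opening": opening from 0.0 (shut) to 1.0 (fully open); "grip_force": force on a finger pad.
Only numpy, scipy, OpenCV 4.12 (cv2) and the standard library are available. Lean on these libraries where they do the work, as an engineer would, in place of code of your own. Each camera call takes 0.05 s, during which the arm holds its last target. There are 200 camera calls.

## Task

Load the wooden carrier for delivery with three boxed candles side by side between its rails, as you see it from the robot: the red one at the left against the end stop, the orange one at the right, and the purple one between them. Then put the dark wooden wedge, thin end first and plain face to the candles, into the slot between the orange candle and the slanting cheek, and push it in until it jams and the row is packed tight. Leave the pink and the blue candle standing where they are.

Things in the scene. Friction and masses are not known exactly. Their poses are not given: they have to be found in the camera images.
- red_candle: Boxed candle, 52 mm square and 64 mm tall, standing upright; the flowers on the white wax and the ribbon with bow over the clear case are red. Origin: centre of its underside, z up, x and y square to the sides. Grip the case across two opposite sides; the bow stands 6 mm above the lid and offers no resistance.
- purple_candle: Boxed candle, 52 mm square and 64 mm tall, standing upright; the flowers on the white wax and the ribbon with bow over the clear case are purple. Origin: centre of its underside, z up, x and y square to the sides. Grip the case across two opposite sides; the bow stands 6 mm above the lid and offers no resistance.
- orange_candle: Boxed candle, 52 mm square and 64 mm tall, standing upright; the flowers on the white wax and the ribbon with bow over the clear case are orange. Origin: centre of its underside, z up, x and y square to the sides. Grip the case across two opposite sides; the bow stands 6 mm above the lid and offers no resistance.
- pink_candle: Boxed candle, 52 mm square and 64 mm tall, pink flowers and pink ribbon; not wanted, stays where it stands. Origin: centre of its underside.
- blue_candle: Boxed candle, 55 mm square and 66 mm tall, blue flowers and blue ribbon; not wanted, stays where it stands. Origin: centre of its underside.
- wedge: Loose waxed dark wood wedge, 94 mm long (x), 45 high, 90 g, on its underside. Origin: under the middle of its length. Frame, mm: the head, x -47 to -13, has parallel sides at y +13 and -13 (grip it there, near x -30; the butt end is x = -47). Then it tapers to the thin end, x +47: the plain face stays at y +13, the slanting face runs from y -13 to y +3 (thin end 10 thick).
- wedge_tip (a point): Middle of the wedge's thin end, on its underside (wedge frame x = +47, y = +8 mm). With the row tight the wedge jams when this lies about 25 mm beyond the carrier's origin in carrier x, 8 mm short of the back rail.
- carrier: Beech carrier with brass bails, 90 mm deep (x), 230 mm long (y), fixed. Origin: centre of its underside; x away from the robot, y left along the row, z up. In its frame, mm: floor z = 12. Front and back rails 20 high above the floor, 8 thick, inner faces x = -33 and +33. Left end stop 46 high above the floor, inner face y = +94. Right cheek 46 high.
- carrier_row (a point): Place of the middle candle's underside on the carrier's floor when the row is tight (carrier frame x = 0, y = +16, z = 12 mm). The other two then stand 52 mm to its left and right, the right-hand face of the row at y = -62 mm. Before the wedge is driven the row has slack to the right; the candles slide easily.
- carrier_slot (a point): Mouth of the wedge slot (carrier frame x -41, y -75, z 12 mm). The front rail ends at y -59; a tongue of the floor, y -57 to -113, reaches on to x -92 for the wedge's head. The cheek's face runs from (x -42, y -90) to (x +42, y -67), the wedge's slant. Tight, the wedge lies along x, head to the robot, origin at y -75; 10 mm of travel takes up 2.7 mm of slack; 10 to 20 N jam it.
Not all that is in view belongs to the job. What is shaped like the red_candle but yellow is not meant.

How it is judged (in metres and radians):
On the way, in this order (a step that is already met when the one before it is completed fails the run):
1. the red, purple and orange candles stand upright in the carrier in that order from left to right, let go, while the slot is still empty (x of red_candle in the frame of carrier between -0.01 and 0.01 m and y of red_candle in the frame of carrier between 0.048 and 0.074 m and z of red_candle in the frame of carrier between 0.008 and 0.017 m and angle between each of red_candle, purple_candle, orange_candle's own z axis and vertical below 0.12 rad and contact force between the fingers and red_candle below 0.05 N and x of purple_candle in the frame of carrier between -0.01 and 0.01 m and y of purple_candle in the frame of carrier between -0.004 and 0.022 m and z of purple_candle in the frame of carrier between 0.008 and 0.017 m and contact force between the fingers and purple_candle below 0.05 N and x of orange_candle in the frame of carrier between -0.01 and 0.01 m and y of orange_candle in the frame of carrier between -0.056 and -0.03 m and z of orange_candle in the frame of carrier between 0.008 and 0.017 m and contact force between the fingers and orange_candle below 0.05 N and horizontal distance between wedge_tip and carrier_slot above 0.03 m), for 0.2 s.
2. the wedge is driven home and the row is tight (x of red_candle in the frame of carrier between -0.01 and 0.01 m and y of red_candle in the frame of carrier between 0.062 and 0.074 m and z of red_candle in the frame of carrier between 0.008 and 0.017 m and angle between each of red_candle, purple_candle, orange_candle, wedge's own z axis and vertical below 0.12 rad and x of purple_candle in the frame of carrier between -0.01 and 0.01 m and y of purple_candle in the frame of carrier between 0.01 and 0.022 m and z of purple_candle in the frame of carrier between 0.008 and 0.017 m and x of orange_candle in the frame of carrier between -0.01 and 0.01 m and y of orange_candle in the frame of carrier between -0.042 and -0.03 m and z of orange_candle in the frame of carrier between 0.008 and 0.017 m and horizontal distance between red_candle and purple_candle below 0.057 m and horizontal distance between purple_candle and orange_candle below 0.057 m and x of wedge_tip in the frame of carrier between 0.016 and 0.034 m and y of wedge_tip in the frame of carrier between -0.077 and -0.059 m and z of wedge in the frame of carrier between 0.008 and 0.017 m and angle between the x axis of wedge and the x axis of carrier, either way round below 0.12 rad), for 0.2 s.
At the end, for the whole second after the job is handed in: Red, purple, orange stand upright on the carrier floor from left to right, each within 6 mm of its place in the tight row, neighbours under 57 mm centre to centre; the wedge lies flat in the slot, plain face to the orange candle, thin end under 17 mm from the back rail; all let go, at rest (all of step 2 and linear speed of each of red_candle, purple_candle, orange_candle, wedge below 0.01 m/s and contact force between the fingers and red_candle below 0.05 N and contact force between the fingers and purple_candle below 0.05 N and contact force between the fingers and orange_candle below 0.05 N and contact force between the fingers and wedge below 0.05 N); the robot touches nothing.
It fails at once if the pink candle, which is not wanted, is moved more than 25 mm (distance of pink_candle from where it was at the start of the episode above 0.025 m).
It fails at once if the blue candle, which is not wanted, is moved more than 25 mm (distance of blue_candle from where it was at the start of the episode above 0.025 m).
It also fails if it takes over 134 s, if anything falls off the work surface, if the arm or the gripper's body presses on something with over 40 N, if the wrist force passes 120 N, or if a joint passes its speed limit or range.

## Working session

There is one attempt and no reset: what is moved stays moved. The work goes in short steps, Python scripts to look and compute and a tool call to move; the robot and the scene stay as the last step left them, time stands still between calls to the robot, and variables do not carry over. Pictures are saved under pics/ and viewed, at most 14 in all, crops included, and the job is handed in when it is done.

Besides the shell and the picture viewer there is one more tool, called after "Request:" by a JSON object that holds its "op" and its "data", one argument or row to a line. arm_command: Moves the arm, as the interface text tells. Scaled input: -1 to 1 covers 0.25 m each way for a shift and pi rad each way for a turn. Its arguments: {"type":"object","properties":{"rows":{"type":"array","items":{"type":"array"}},"claw":{"type":"number"}},"required":["rows"]}

```bash
mkdir -p pics; cat > h.py <<'E'
import numpy as np, cv2
from cell import state, viewer, env, models
def snap(cam,name):
    im,d=viewer.read_camera(cam); cv2.imwrite(f'pics/{name}.png',im[:,:,::-1]); np.save(f'pics/{name}_d.npy',d); return im,d
def world(cam,px,d,cal=None):
    c=cal or viewer.get_calibration(cam); px=np.array(px,float).reshape(-1,1,2)
    u=cv2.undistortPoints(px,np.array(c['camera_matrix']),np.array(c['dist_coeffs'])).reshape(-1,2)
    d=np.array(d,float).reshape(-1)
    P=np.c_[u[:,0]*d,-u[:,1]*d,-d,np.ones(len(d))]
    return (np.linalg.inv(np.array(c['world_to_cam']))@P.T).T[:,:3]
E
python3 - <<'E'
from h import *
a,_=snap('scene','s0'); b,_=snap('top','t0')
for cam in ['top','scene']:
  for l in ['red_candle','purple_candle','orange_candle','pink_candle','blue_candle','wedge','wedge_tip','carrier','carrier_row','carrier_slot']:
    print(cam,l,[(np.round(x['position']).tolist(),round(x['confidence'],2)) for x in models.mark_of(cam,l)][:4])
print(state())
E
```

```text
top red_candle [([644.0, -119.0, 2.0], 0.96), ([473.0, 183.0, -1.0], 0.85)]
top purple_candle [([561.0, 288.0, 6.0], 0.77), ([510.0, -0.0, 15.0], 0.28)]
top orange_candle [([563.0, 379.0, 2.0], 0.84)]
top pink_candle [([460.0, 276.0, -2.0], 0.59)]
top blue_candle [([460.0, 278.0, -1.0], 0.61), ([464.0, 366.0, 3.0], 0.58)]
top wedge [([569.0, 185.0, 5.0], 0.76), ([513.0, -21.0, -1.0], 0.72), ([509.0, 1.0, 12.0], 0.22)]
top wedge_tip [([613.0, 194.0, 2.0], 0.55), ([507.0, -1.0, 12.0], 0.42)]
top carrier [([513.0, -20.0, 0.0], 0.68)]
top carrier_row [([564.0, 285.0, 4.0], 0.58), ([508.0, 0.0, 14.0], 0.57)]
top carrier_slot [([476.0, -98.0, 14.0], 0.73)]
scene red_candle [([642.0, -122.0, 1.0], 0.82), ([470.0, 181.0, 1.0], 0.63)]
scene purple_candle []
scene orange_candle [([563.0, 378.0, 1.0], 0.64)]
scene pink_candle [([464.0, 276.0, 2.0], 0.66)]
scene blue_candle [([459.0, 367.0, 2.0], 0.89)]
scene wedge [([568.0, 189.0, 1.0], 0.97), ([512.0, -18.0, 2.0], 0.48)]
scene wedge_tip [([613.0, 194.0, 3.0], 0.73)]
scene carrier [([513.0, -19.0, -0.0], 0.87)]
scene carrier_row [([513.0, 0.0, 15.0], 0.69), ([615.0, 197.0, 3.0], 0.45)]
scene carrier_slot [([471.0, -96.0, 12.0], 0.87)]
{'t': 1.1, 'joints': array([ 1.13038307e+00,  4.90872396e-01,  1.55888238e+00, -1.23823565e-05,
        1.09167947e+00, -1.05599770e-01]), 'qvel': array([-3.30390804e-05, -1.05425209e-03,  1.44573764e-04, -1.25246224e-04,
       -1.78358894e-03, -2.20056964e-03]), 'tau': array([-5.26925069e-04, -6.12483931e+01, -2.58430266e+01,  6.93302555e-02,
        4.46785334e-02,  2.27864234e-05]), 'eef_pos': array([205.36513219, 590.32941504, 214.68417742]), 'tcp_rot': array([3.14143629e+00, 2.76243851e-05, 2.80678488e+00]), 'ft_force': array([-0.6864046 ,  0.43845782, -0.04149994]), 'moment': array([ 0.01988972, -0.04226716,  0.01747472]), 'grip_force': 0.0, 'opening': 0.9992196059851943}
```

View pics/t0.png

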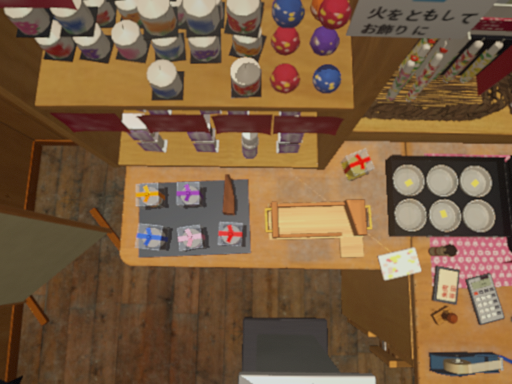

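View pics/s0.png

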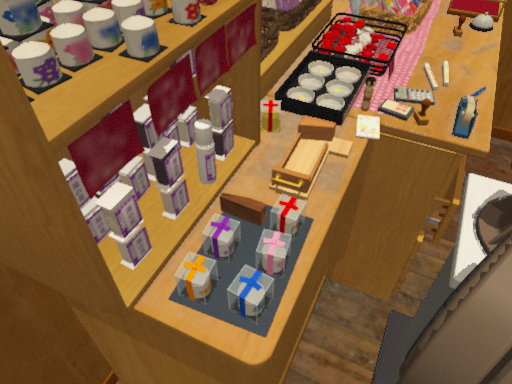

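The top view shows the mat with six items: orange (150,193), purple (188,193), wedge (229,195), blue (151,237), pink (190,237) and red (231,234). The carrier is at (318,220), and the yellow look-alike with a red ribbon is at (358,165). Next I'll refine the poses using depth.

```bash
python3 - <<'E'
from h import *
vv,uu=np.mgrid[0:384,0:512]
A=[]
for c,n in [('top','t0'),('scene','s0')]:
    d=np.load(f'pics/{n}_d.npy'); m=d>0
    P=world(c,np.c_[uu[m],vv[m]],d[m]); A.append(P)
    print(c)
    for nm,(x,y) in dict(red=(472,182),pur=(561,288),ora=(563,379),pink=(462,276),blue=(461,367),wedge=(568,187),car=(513,-20),yel=(643,-120)).items():
        r=130 if nm=='car' else (60 if nm=='wedge' else 42)
        lo,hi={'wedge':(36,55),'car':(26,75)}.get(nm,(56,72))
        q=P[(abs(P[:,0]-x)<r)&(abs(P[:,1]-y)<r)&(P[:,2]>lo)&(P[:,2]<hi)]
        if len(q)>5:
            R=cv2.minAreaRect(q[:,:2].astype(np.float32)); print(nm,len(q),np.round(R[0],1),np.round(R[1],1),round(R[2],1),np.round(np.median(q[:,2]),1))
P=np.vstack(A)
# obstacles higher than 90mm: min x per y bin and z bin
for y0 in range(-200,480,85):
    q=P[(P[:,1]>y0)&(P[:,1]<y0+85)&(P[:,0]>300)&(P[:,0]<1000)]
    print(y0,[(z,int(np.percentile(q[(q[:,2]>z)&(q[:,2]<z+60),0],2))) for z in range(90,900,60) if ((q[:,2]>z)&(q[:,2]<z+60)).sum()>10])
E
```

```text
top
red 501 [472.7 181.4] [51.5 51.6] 87.2 66.5
pur 511 [565.7 282.3] [52.5 51.7] 2.2 66.4
ora 502 [561.4 378. ] [51.9 51.8] 4.3 66.4
pink 522 [462.8 273.6] [52.  52.6] 9.6 66.4
blue 581 [462.8 367.5] [57.4 55.3] 84.5 68.1
wedge 360 [569.2 188.5] [26.1 93.5] 89.2 47.2
car 1809 [556.8 -24.5] [171.9 257.2] 2.3 54.8
yel 490 [ 646.9 -120.1] [52.2 54.1] 22.3 64.0
scene
red 632 [470. 183.] [55.5 52.4] 87.5 65.4
pur 724 [562.7 283.7] [52.8 53.7] 1.6 65.4
ora 921 [558.7 378.9] [52.4 53.4] 5.0 65.5
pink 779 [460.4 275.4] [52.2 53.7] 9.2 65.7
blue 1123 [460.9 367.9] [57.3 56.1] 84.3 67.5
wedge 503 [566.5 192.6] [94.8 27.9] 2.0 45.7
car 1820 [555.2 -22.4] [174.9 259. ] 2.3 45.7
yel 266 [ 642.2 -118.8] [51.8 55.8] 23.2 62.2
-200 [(90, 723), (150, 731), (210, 784)]
-115 [(90, 636), (150, 636), (210, 636), (270, 637), (330, 637), (390, 638), (450, 638), (510, 638), (570, 624), (630, 624)]
-30 [(90, 639), (150, 638), (210, 638), (270, 636), (330, 637), (390, 640), (450, 640), (510, 639), (570, 624), (630, 624)]
55 [(90, 658), (150, 661), (210, 771), (270, 635), (330, 637), (390, 659), (450, 723)]
140 [(90, 658), (150, 661), (270, 635), (330, 636), (390, 662), (450, 721)]
225 [(90, 673), (150, 673), (210, 785), (270, 636), (330, 637), (390, 655), (450, 719), (570, 629)]
310 [(90, 673), (150, 673), (270, 635), (330, 638), (390, 720), (450, 721), (570, 630)]
395 [(90, 638), (150, 638), (210, 638), (270, 637), (330, 638), (390, 638), (450, 638)]
```

```bash
cat >> h.py <<'E'
def plan(x,y,z,yaw=None,n=None):
    "turn first, then shift along the tool axes after the turn; normalised units"
    s=state(); p=np.array(s['eef_pos']); yw=s['tcp_rot'][2]
    t=0 if yaw is None else (yaw-yw+np.pi)%(2*np.pi)-np.pi
    a=yw+t; d=np.array([x,y,z])-p
    v=np.array([np.cos(a)*d[0]+np.sin(a)*d[1],np.sin(a)*d[0]-np.cos(a)*d[1],-d[2]])/250
    k=n or int(np.ceil(np.linalg.norm(v)/.2)); m=int(np.ceil(abs(t)/np.pi/.0475))
    print('pose',p.round(1),'yaw',round(yw,4),'F',np.round(s['ft_force'],1),'open',round(s['opening'],3),'grip',round(s['grip_force'],1),'t',s['t'])
    print('turn -',m,'rows of',round(-t/np.pi/max(m,1),4),'(tool z) ; shift',k,'rows of',(v/k).round(4).tolist())
E
python3 - <<'E'
from h import *
plan(440,-20,330,np.pi)
c=viewer.get_calibration('wrist'); M=np.linalg.inv(np.array(c['world_to_cam'])); s=state()
print(M.round(2), c['camera_matrix'])
E
```

```text
pose [205.4 590.3 214.7] yaw 2.8068 F [-0.7  0.4 -0. ] open 0.999 grip 0.0 t 1.1
turn - 3 rows of -0.0355 (tool z) ; shift 14 rows of [-0.067, -0.1744, -0.0329]
[[ 3.3000e-01 -9.2000e-01 -2.3000e-01  1.4216e+02]
 [ 9.4000e-01  3.2000e-01  8.0000e-02  6.1242e+02]
 [ 0.0000e+00 -2.4000e-01  9.7000e-01  3.8459e+02]
 [ 0.0000e+00  0.0000e+00  0.0000e+00  1.0000e+00]] [[337.22695507   0.         254.77058893]
 [  0.         337.22695507 186.84323603]
 [  0.           0.           1.        ]]
```

Request:
{"op": "arm_command", "data": {
  "rows": [
    [[0,0,-0.12],-0.0355],
    [[0,0,-0.12],-0.0355],
    [[0,0,-0.12],-0.0355],
    [[-0.067,-0.174,-0.007],0],
    [[-0.067,-0.174,-0.007],0]
  ],
  "claw": 0.8
}}

```text
t: 1.6
eef_pos: [238.8, 502.7, 308.5]
tcp_rot: [3.141, 0.001, -3.14]
ft_force: [0.9, -0.3, -0.5]
opening: 0.803
grip_force: 0.0
```

Request:
{"op": "arm_command", "data": {
  "rows": [
    [[-0.067,-0.174,-0.007],0],
    [[-0.067,-0.174,-0.007],0],
    [[-0.067,-0.174,-0.007],0],
    [[-0.067,-0.174,-0.007],0],
    [[-0.067,-0.174,-0.007],0]
  ]
}}

```text
t: 2.1
eef_pos: [322.7, 284.1, 317.2]
tcp_rot: [3.141, 0.001, -3.141]
ft_force: [0.1, 1.1, -0.1]
opening: 0.798
grip_force: 0.0
```

Request:
{"op": "arm_command", "data": {
  "rows": [
    [[-0.067,-0.174,-0.007],0],
    [[-0.067,-0.174,-0.007],0],
    [[-0.067,-0.174,-0.007],0],
    [[-0.067,-0.174,-0.007],0],
    [[-0.067,-0.174,-0.007],0]
  ]
}}

```text
t: 2.6
eef_pos: [406.4, 66.4, 326.0]
tcp_rot: [3.141, 0.001, 3.141]
ft_force: [0.7, 1.2, -0.9]
opening: 0.8
grip_force: 0.0
```

Request:
{"op": "arm_command", "data": {
  "rows": [
    [[-0.067,-0.174,-0.007],0],
    [[-0.067,-0.174,-0.007],0],
    [[0,0,0],0],
    [[0,0,0],0],
    [[0,0,0],0]
  ]
}}

```text
t: 3.1
eef_pos: [439.3, -18.0, 329.1]
tcp_rot: [3.141, -0.0, -3.141]
ft_force: [-0.3, -0.4, 0.2]
opening: 0.798
grip_force: 0.0
```

```bash
python3 - <<'E'
from h import *
cal=viewer.get_calibration('wrist'); im,d=snap('wrist','w1')
vv,uu=np.mgrid[0:384,0:512]; m=d>0
P=world('wrist',np.c_[uu[m],vv[m]],d[m],cal)
q0=P[(abs(P[:,0]-513)<130)&(abs(P[:,1]+20)<150)]
h,e=np.histogram(q0[:,2],bins=range(-6,80,2)); print([(int(a),int(b)) for a,b in zip(e,h) if b>150])
print('stop',[ (np.round(r[0],1),np.round(r[1],1),round(r[2],1)) for q in [q0[(q0[:,2]>52)&(q0[:,2]<64)&(q0[:,1]>20)]] for r in [cv2.minAreaRect(q[:,:2].astype(np.float32))]])
q=q0[(q0[:,2]>52)&(q0[:,2]<64)&(q0[:,1]<-20)]
for qq in [q]: r=cv2.minAreaRect(qq[:,:2].astype(np.float32)); print('cheek',r, cv2.approxPolyDP(cv2.convexHull(qq[:,:2].astype(np.float32)),5,True)[:,0].round(1).tolist())
q=q0[(q0[:,2]>27)&(q0[:,2]<37)]; q=q[(abs(q[:,1]+10)<60)]
for s in (q[:,0]<513,q[:,0]>513):
    k=q[s]; xs=[]
    for y in range(-60,50,10):
        b=k[(k[:,1]>=y)&(k[:,1]<y+10),0]
        if len(b)>5: xs.append((y+5,np.percentile(b,3),np.percentile(b,97)))
    xs=np.array(xs); print('rail',xs[:,1:].mean(0).round(1),'at y',xs[:,0].mean(),'slopes',np.polyfit(xs[:,0],xs[:,1],1)[0].round(4),np.polyfit(xs[:,0],xs[:,2],1)[0].round(4))
for l in ['carrier','carrier_row','carrier_slot']: print(l,[(np.round(x['position']).tolist(),round(x['confidence'],2)) for x in models.mark_of('wrist',l)][:3])
E
```

```text
[(-4, 569), (-2, 7797), (0, 4703), (8, 249), (10, 3950), (12, 2289), (28, 165), (30, 802), (32, 348), (44, 244), (54, 203), (56, 973), (58, 459), (62, 183)]
stop [(array([507.4,  80. ]), array([83.1, 14.2]), 2.4)]
cheek ((558.13037109375, -89.38262939453125), (168.37257385253906, 122.26449584960938), 0.4163033366203308) [[641.2999877929688, -27.799999237060547], [474.29998779296875, -112.30000305175781], [475.5, -133.89999389648438], [642.5999755859375, -149.89999389648438]]
rail [470.4 477.7] at y -5.0 slopes -0.0407 -0.0444
rail [544.4 551.3] at y -5.0 slopes -0.041 -0.0429
carrier [([514.0, -21.0, -0.0], 0.8)]
carrier_row [([515.0, -6.0, 15.0], 0.88)]
carrier_slot [([474.0, -100.0, 12.0], 0.65)]
```

View pics/w1.png

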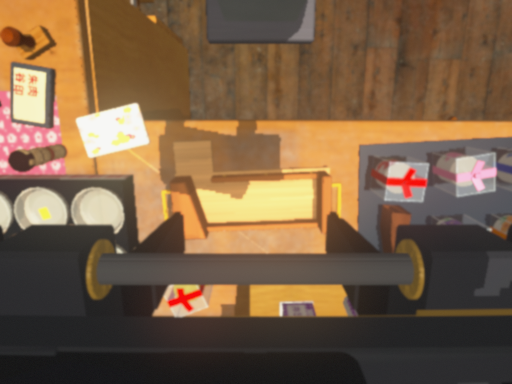

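```bash
cat >> h.py <<'E'
def rect(cam,cal,d,x,y,r=42,lo=56,hi=72):
    vv,uu=np.mgrid[0:384,0:512]; m=d>0
    P=world(cam,np.c_[uu[m],vv[m]],d[m],cal)
    q=P[(np.hypot(P[:,0]-x,P[:,1]-y)<r)&(P[:,2]>lo)&(P[:,2]<hi)]
    q=q[:,:2].astype(np.float32); R=cv2.minAreaRect(q); print('rect',len(q),np.round(R[0],1),np.round(R[1],1),round(R[2],1)); return q
E
python3 - <<'E'
from h import *
cal=viewer.get_calibration('wrist'); d=np.load('pics/w1_d.npy')
rect('wrist',cal,d,472,182); rect('wrist',cal,d,462,275)
plan(472,182,200,np.pi-.047)
E
```

```text
rect 1568 [472.1 182.4] [52.5 52.4] 87.5
rect 1585 [462.6 273.9] [52.3 54. ] 9.5
pose [439.5 -17.8 329.3] yaw -3.14 F [-1.  -0.4  0.5] open 0.801 grip 0.0 t 3.3
turn - 1 rows of 0.0155 (tool z) ; shift 5 rows of [-0.0185, 0.1609, 0.1034]
```

Request:
{"op": "arm_command", "data": {
  "rows": [
    [[-0.0185,0.161,0.103],0.0155],
    [[-0.0185,0.161,0.103],0],
    [[-0.0185,0.161,0.103],0],
    [[-0.0185,0.161,0.103],0],
    [[-0.0185,0.161,0.103],0]
  ],
  "claw": 0.8
}}

```text
t: 3.8
eef_pos: [470.4, 183.8, 199.6]
tcp_rot: [3.141, 0.001, 3.094]
ft_force: [0.8, -0.6, 0.1]
opening: 0.797
grip_force: 0.0
```

```bash
python3 -c "
from h import *
plan(472.1,182.4,30,np.pi-.044)"
```

```text
pose [470.4 183.8 199.6] yaw 3.0939 F [ 0.8 -0.6  0.1] open 0.797 grip 0.0 t 3.8
turn - 1 rows of -0.0012 (tool z) ; shift 4 rows of [-0.0018, -0.0013, 0.1696]
```

Request:
{"op": "arm_command", "data": {
  "rows": [
    [[-0.002,-0.001,0.15],0],
    [[-0.002,-0.001,0.15],0],
    [[-0.002,-0.001,0.15],0],
    [[0,0,0.15],0],
    [[0,0,0.079],0]
  ]
}}

```text
t: 4.3
eef_pos: [470.9, 181.1, 28.2]
tcp_rot: [-3.141, -0.002, 3.094]
ft_force: [-0.3, 0.6, -0.0]
opening: 0.8
grip_force: 0.0
```

Request:
{"op": "arm_command", "data": {
  "rows": [
    [[0,0,0],0],
    [[0,0,0],0],
    [[0,0,0],0],
    [[0,0,0],0],
    [[0,0,0],0]
  ],
  "claw": 0.3
}}

```text
t: 4.8
eef_pos: [472.8, 180.9, 32.0]
tcp_rot: [3.141, 0.002, 3.093]
ft_force: [-0.7, 1.5, 7.7]
opening: 0.542
grip_force: 30.0
```

```bash
python3 -c "
from h import *
plan(472.1,182.4,150,np.pi-.044)"
```

```text
pose [472.8 180.9  32. ] yaw 3.0927 F [-0.7  1.5  7.7] open 0.542 grip 30.0 t 4.8
turn - 1 rows of -0.0015 (tool z) ; shift 3 rows of [0.001, 0.0019, -0.1574]
```

Request:
{"op": "arm_command", "data": {
  "rows": [
    [[0,0,-0.16],0],
    [[0,0,-0.16],0],
    [[0,0,-0.16],0],
    [[-0.0573,-0.18,0],0],
    [[-0.0573,-0.18,0],0]
  ]
}}

```text
t: 5.3
eef_pos: [496.9, 89.1, 152.8]
tcp_rot: [3.141, 0.004, 3.096]
ft_force: [0.6, 0.1, -1.4]
opening: 0.544
grip_force: 30.0
```

Request:
{"op": "arm_command", "data": {
  "rows": [
    [[-0.0573,-0.18,0],0],
    [[0,0,0],0.0471],
    [[0,0,0],0.0471],
    [[0,0,0],0.0471],
    [[0,0,0],0.0471]
  ]
}}

```text
t: 5.8
eef_pos: [508.4, 43.4, 151.3]
tcp_rot: [3.141, 0.001, 2.494]
ft_force: [0.6, 0.7, -0.1]
opening: 0.543
grip_force: 30.0
```

Request:
{"op": "arm_command", "data": {
  "rows": [
    [[0,0,0],0.0471],
    [[0,0,0],0.0471],
    [[0,0,0],0.0471],
    [[0,0,0],0.0471],
    [[0,0,0],0.0471]
  ]
}}

```text
t: 6.3
eef_pos: [508.4, 43.7, 151.3]
tcp_rot: [3.141, 0.0, 1.755]
ft_force: [0.4, -0.4, -1.1]
opening: 0.546
grip_force: 30.0
```

Request:
{"op": "arm_command", "data": {
  "rows": [
    [[0,0,0],0.0471],
    [[0,0,0],0],
    [[0,0,0],0],
    [[0,0,0],0],
    [[0,0,0],0]
  ]
}}

```text
t: 6.8
eef_pos: [508.5, 43.7, 150.8]
tcp_rot: [3.141, -0.0, 1.615]
ft_force: [-0.3, 0.1, -1.3]
opening: 0.546
grip_force: 30.0
```

```bash
cat >> h.py <<'E'
def cw(x,y):
    t=.0415; return 511.8+x*np.cos(t)-y*np.sin(t), -21+x*np.sin(t)+y*np.cos(t)
E
python3 -c "
from h import *
x,y=cw(0,65.5); plan(x,y-.7,60,np.pi/2+.0415)
snap('wrist','w2')"
```

```text
pose [508.5  43.7 150.8] yaw 1.6151 F [-0.3  0.1 -1.3] open 0.546 grip 30.0 t 6.8
turn - 1 rows of 0.0009 (tool z) ; shift 2 rows of [0.0001, 0.0012, 0.1815]
```

View pics/w2.png

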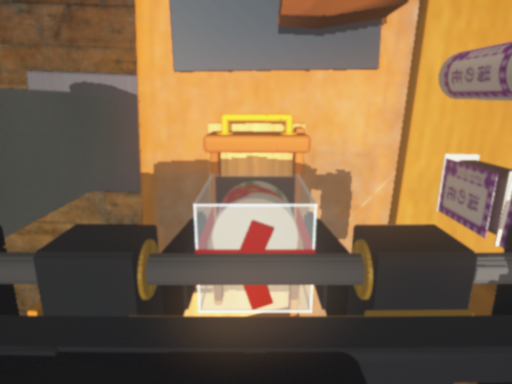

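Request:
{"op": "arm_command", "data": {
  "rows": [
    [[0,0.0024,0.12],0],
    [[0,0,0.12],0],
    [[0,0,0.12],0],
    [[0,0,0.046],0],
    [[0,0,0.012],0]
  ]
}}

```text
t: 7.35
eef_pos: [508.7, 43.7, 45.2]
tcp_rot: [-3.14, -0.0, 1.613]
ft_force: [0.2, 1.3, 0.8]
opening: 0.545
grip_force: 30.0
```

Request:
{"op": "arm_command", "data": {
  "rows": [
    [[0,0,0.006],0],
    [[0,0,0.006],0],
    [[0,0,0.004],0],
    [[0,0,0],0],
    [[0,0,0],0]
  ]
}}

```text
t: 7.85
eef_pos: [509.3, 43.7, 42.5]
tcp_rot: [3.141, -0.0, 1.613]
ft_force: [0.5, -0.3, -0.5]
opening: 0.546
grip_force: 30.0
```

Request:
{"op": "arm_command", "data": {
  "rows": [
    [[0,0,0.004],0],
    [[0,0,0.004],0],
    [[0,0,0.002],0],
    [[0,0,0],0],
    [[0,0,0],0]
  ]
}}

```text
t: 8.35
eef_pos: [509.2, 43.8, 41.0]
tcp_rot: [3.14, 0.0, 1.613]
ft_force: [-5.2, 1.3, 19.9]
opening: 0.549
grip_force: 30.0
```

Request:
{"op": "arm_command", "data": {
  "rows": [
    [[0,0,-0.003],0],
    [[0.004,0,0],0],
    [[0.006,0,0],0],
    [[0,0,0],0],
    [[0,0,0],0]
  ]
}}

```text
t: 8.85
eef_pos: [509.5, 46.0, 41.0]
tcp_rot: [3.14, 0.0, 1.613]
ft_force: [-0.3, -1.4, 9.7]
opening: 0.543
grip_force: 30.0
```

Request:
{"op": "arm_command", "data": {
  "rows": [
    [[0.004,0,0],0],
    [[0.004,0,0],0],
    [[0,0,0],0],
    [[0,0,0],0],
    [[0,0,0],0]
  ]
}}

```text
t: 9.35
eef_pos: [509.5, 46.8, 41.0]
tcp_rot: [3.14, 0.001, 1.613]
ft_force: [-1.5, -15.1, 9.7]
opening: 0.545
grip_force: 30.0
```

Request:
{"op": "arm_command", "data": {
  "rows": [
    [[-0.004,0,0],0],
    [[0,0,0],0],
    [[0,0,0],0],
    [[0,0,-0.15],0],
    [[0,0,-0.19],0]
  ],
  "claw": 0.75
}}

```text
t: 9.85
eef_pos: [507.9, 47.4, 124.7]
tcp_rot: [-3.137, -0.001, 1.613]
ft_force: [0.3, -0.0, 0.8]
opening: 0.751
grip_force: 0.0
```

Request:
{"op": "arm_command", "data": {
  "rows": [
    [[0,0,-0.15],0],
    [[0,0,-0.05],-0.0453],
    [[0,0,0],-0.0453],
    [[0,0,0],-0.0453],
    [[0,0,0],-0.0453]
  ]
}}

```text
t: 10.35
eef_pos: [508.8, 47.5, 175.4]
tcp_rot: [3.141, -0.0, 2.188]
ft_force: [-0.9, 0.3, -0.2]
opening: 0.75
grip_force: 0.0
```

Request:
{"op": "arm_command", "data": {
  "rows": [
    [[0,0,0],-0.0453],
    [[0,0,0],-0.0453],
    [[0,0,0],-0.0453],
    [[0,0,0],-0.0453],
    [[0,0,0],-0.0453]
  ]
}}

```text
t: 10.85
eef_pos: [508.8, 47.5, 175.2]
tcp_rot: [3.141, -0.0, 2.9]
ft_force: [0.2, -0.3, -0.2]
opening: 0.751
grip_force: 0.0
```

Request:
{"op": "arm_command", "data": {
  "rows": [
    [[0,0,0],-0.0453],
    [[0,0,0],-0.0453],
    [[-0.027,0.188,0],0],
    [[-0.027,0.188,0],0],
    [[-0.027,0.188,0],0]
  ]
}}

```text
t: 11.35
eef_pos: [523.9, 190.5, 175.3]
tcp_rot: [3.141, -0.0, -3.106]
ft_force: [1.0, -0.2, 0.4]
opening: 0.751
grip_force: 0.0
```

Request:
{"op": "arm_command", "data": {
  "rows": [
    [[-0.027,0.188,0],0],
    [[-0.027,0.188,0],0],
    [[0,0,0],0],
    [[0,0,0],0],
    [[0,0,0],0]
  ]
}}

```text
t: 11.85
eef_pos: [533.7, 282.5, 175.1]
tcp_rot: [-3.141, -0.001, -3.105]
ft_force: [-0.4, 0.0, 0.0]
opening: 0.75
grip_force: 0.0
```

```bash
python3 - <<'E'
from h import *
cal=viewer.get_calibration('wrist'); im,d=snap('wrist','w3')
rect('wrist',cal,d,564,283); rect('wrist',cal,d,561,379); rect('wrist',cal,d,568,188,60,36,55)
plan(564,283,30)
E
```

```text
rect 3375 [564.6 283.3] [51.8 51.9] 2.4
rect 2779 [560.9 378.8] [52.7 53.1] 4.1
rect 1911 [558.  189.9] [25.4 72.2] 88.5
pose [533.9 282.3 175.3] yaw -3.1057 F [-0.9 -0.1 -0.3] open 0.75 grip 0.0 t 11.9
turn - 0 rows of 0.0 (tool z) ; shift 3 rows of [-0.0401, -0.0005, 0.1938]
```

View pics/w3.png

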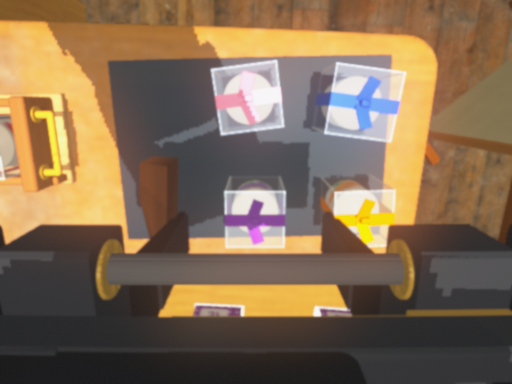

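Request:
{"op": "arm_command", "data": {
  "rows": [
    [[-0.123,0,0],0],
    [[0,0,0.15],0],
    [[0,0,0.15],0],
    [[0,0,0.15],0],
    [[0,0,0.131],0]
  ]
}}

```text
t: 12.4
eef_pos: [564.7, 282.8, 28.7]
tcp_rot: [-3.142, -0.0, -3.107]
ft_force: [-0.6, 0.1, 0.2]
opening: 0.752
grip_force: 0.0
```

Request:
{"op": "arm_command", "data": {
  "rows": [
    [[0,0,0],0],
    [[0,0,0],0],
    [[0,0,0],0],
    [[0,0,0],0],
    [[0,0,0],0]
  ]
}}

```text
t: 12.9
eef_pos: [565.2, 284.6, 31.6]
tcp_rot: [3.141, 0.002, -3.105]
ft_force: [0.0, -1.1, -0.0]
opening: 0.753
grip_force: 0.0
```

Request:
{"op": "arm_command", "data": {
  "rows": [
    [[0,0,0],0],
    [[0,0,0],0],
    [[0,0,0],0],
    [[0,0,0],0],
    [[0,0,0],0]
  ],
  "claw": 0.3
}}

```text
t: 13.4
eef_pos: [564.7, 284.5, 30.3]
tcp_rot: [3.142, 0.0, -3.105]
ft_force: [-0.7, -0.2, 2.4]
opening: 0.545
grip_force: 30.0
```

```bash
python3 -c "
from h import *
x,y=cw(0,12); plan(x,y,170)"
```

```text
pose [564.7 284.5  30.3] yaw -3.1046 F [-0.7 -0.2  2.4] open 0.545 grip 30.0 t 13.4
turn - 0 rows of 0.0 (tool z) ; shift 7 rows of [0.0367, -0.1665, -0.0799]
```

Request:
{"op": "arm_command", "data": {
  "rows": [
    [[0,0,-0.16],0],
    [[0,0,-0.16],0],
    [[0,0,-0.16],0],
    [[0.0367,-0.167,0],0],
    [[0.0367,-0.167,0],0]
  ]
}}

```text
t: 13.9
eef_pos: [549.3, 200.1, 151.1]
tcp_rot: [3.141, 0.002, -3.103]
ft_force: [0.9, -0.6, -1.4]
opening: 0.551
grip_force: 30.0
```

Request:
{"op": "arm_command", "data": {
  "rows": [
    [[0.0367,-0.167,0],0],
    [[0.0367,-0.167,0],0],
    [[0.0367,-0.167,0],0],
    [[0.0367,-0.167,0],0],
    [[0.0367,-0.167,0],0]
  ]
}}

```text
t: 14.4
eef_pos: [510.7, -11.6, 150.1]
tcp_rot: [3.142, 0.0, -3.105]
ft_force: [1.5, -0.3, -1.0]
opening: 0.545
grip_force: 30.0
```

Request:
{"op": "arm_command", "data": {
  "rows": [
    [[0,0,0],0.0453],
    [[0,0,0],0.0453],
    [[0,0,0],0.0453],
    [[0,0,0],0.0453],
    [[0,0,0],0.0453]
  ]
}}

```text
t: 14.9
eef_pos: [511.2, -10.1, 150.0]
tcp_rot: [-3.142, -0.0, 2.461]
ft_force: [-0.9, 0.1, -1.1]
opening: 0.543
grip_force: 30.0
```

Request:
{"op": "arm_command", "data": {
  "rows": [
    [[0,0,0],0.0453],
    [[0,0,0],0.0453],
    [[0,0,0],0.0453],
    [[0,0,0],0.0453],
    [[0,0,0],0.0453]
  ]
}}

```text
t: 15.4
eef_pos: [511.2, -10.0, 150.0]
tcp_rot: [-3.141, -0.0, 1.749]
ft_force: [-0.6, -0.4, -0.7]
opening: 0.547
grip_force: 30.0
```

Request:
{"op": "arm_command", "data": {
  "rows": [
    [[0,0,0],0.0453],
    [[0,0,0],0],
    [[0,0,0],0],
    [[0,0,0],0],
    [[0,0,0],0]
  ]
}}

```text
t: 15.9
eef_pos: [511.3, -10.0, 150.1]
tcp_rot: [-3.142, -0.0, 1.615]
ft_force: [-0.9, -0.4, -0.7]
opening: 0.544
grip_force: 30.0
```

```bash
python3 -c "
from h import *
x,y=cw(0,11); plan(x,y,45,np.pi/2+.0415,4)
cal=viewer.get_calibration('wrist'); im,d=snap('wrist','w4'); x,y=cw(0,68); rect('wrist',cal,d,x,y,42,66,84)"
```

```text
pose [511.3 -10.  150.1] yaw 1.615 F [-0.9 -0.4 -0.7] open 0.544 grip 30.0 t 15.9
turn - 1 rows of 0.0008 (tool z) ; shift 4 rows of [0.0, 0.0001, 0.1051]
rect 5316 [509.6  47.3] [52.1 50.8] 2.3
```

View pics/w4.png

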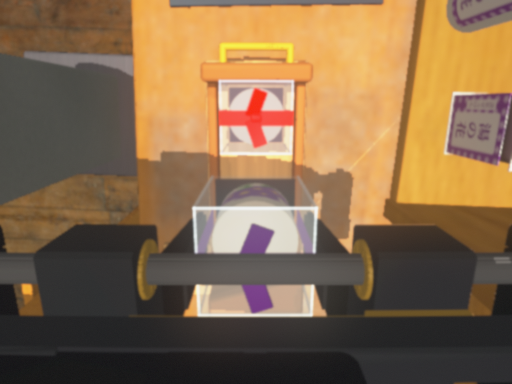

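Request:
{"op": "arm_command", "data": {
  "rows": [
    [[0,0,0.12],0],
    [[0,0,0.12],0],
    [[0,0,0.12],0],
    [[0,0,0.06],0],
    [[0,0,0.008],0]
  ]
}}

```text
t: 16.45
eef_pos: [510.5, -9.9, 41.5]
tcp_rot: [-3.139, -0.001, 1.614]
ft_force: [0.2, -0.1, -0.9]
opening: 0.544
grip_force: 30.0
```

Request:
{"op": "arm_command", "data": {
  "rows": [
    [[0,0,0.006],0],
    [[0,0,0.003],0],
    [[0,0,0.002],0],
    [[0,0,0],0],
    [[0,0,0],0]
  ]
}}

```text
t: 16.95
eef_pos: [511.5, -10.0, 40.8]
tcp_rot: [3.141, 0.0, 1.613]
ft_force: [-0.7, -1.0, -1.2]
opening: 0.548
grip_force: 30.0
```

Request:
{"op": "arm_command", "data": {
  "rows": [
    [[0,0,0.004],0],
    [[0,0,0.002],0],
    [[0,0,0],0],
    [[0,0,0],0],
    [[0,0,0],0]
  ]
}}

```text
t: 17.45
eef_pos: [511.4, -10.0, 39.2]
tcp_rot: [3.141, -0.0, 1.613]
ft_force: [-1.3, 0.1, 6.5]
opening: 0.545
grip_force: 30.0
```

Seated. I'll slide it left to the red one.

Request:
{"op": "arm_command", "data": {
  "rows": [
    [[0.006,0,0],0],
    [[0.006,0,0],0],
    [[0.006,0,0],0],
    [[0.004,0,0],0],
    [[0,0,0],0]
  ]
}}

```text
t: 17.95
eef_pos: [511.6, -4.6, 39.2]
tcp_rot: [3.14, 0.0, 1.613]
ft_force: [-0.1, -1.1, 6.2]
opening: 0.546
grip_force: 30.0
```

Request:
{"op": "arm_command", "data": {
  "rows": [
    [[0.003,0,0],0],
    [[0.002,0,0],0],
    [[0.002,0,0],0],
    [[0,0,0],0],
    [[0,0,0],0]
  ]
}}

```text
t: 18.45
eef_pos: [511.6, -4.3, 39.3]
tcp_rot: [3.14, 0.002, 1.613]
ft_force: [-1.9, -17.6, 5.1]
opening: 0.543
grip_force: 30.0
```

Request:
{"op": "arm_command", "data": {
  "rows": [
    [[-0.006,0,0],0],
    [[0,0,0],0],
    [[0,0,0],0],
    [[0,0,-0.15],0],
    [[0,0,-0.19],0]
  ],
  "claw": 0.75
}}

```text
t: 18.95
eef_pos: [510.0, -3.9, 123.3]
tcp_rot: [-3.137, -0.001, 1.613]
ft_force: [0.7, 0.4, -0.2]
opening: 0.752
grip_force: 0.0
```

Request:
{"op": "arm_command", "data": {
  "rows": [
    [[0,0,-0.15],0],
    [[0,0,-0.05],-0.0463],
    [[0,0,0],-0.0463],
    [[0,0,0],-0.0463],
    [[0,0,0],-0.0463]
  ]
}}

```text
t: 19.45
eef_pos: [510.9, -3.9, 174.0]
tcp_rot: [3.141, -0.0, 2.201]
ft_force: [0.4, 0.0, 0.3]
opening: 0.749
grip_force: 0.0
```

Request:
{"op": "arm_command", "data": {
  "rows": [
    [[0,0,0],-0.0463],
    [[0,0,0],-0.0463],
    [[0,0,0],-0.0463],
    [[0,0,0],-0.0463],
    [[0,0,0],-0.0463]
  ]
}}

```text
t: 19.95
eef_pos: [510.9, -3.9, 173.7]
tcp_rot: [3.141, -0.0, 2.928]
ft_force: [0.1, 0.3, -0.5]
opening: 0.75
grip_force: 0.0
```

Request:
{"op": "arm_command", "data": {
  "rows": [
    [[0,0,0],-0.0463],
    [[0,0,0],-0.0463],
    [[-0.038,0.189,0],0],
    [[-0.038,0.189,0],0],
    [[-0.038,0.189,0],0]
  ]
}}

```text
t: 20.45
eef_pos: [529.3, 140.9, 173.8]
tcp_rot: [3.141, -0.0, -3.071]
ft_force: [0.9, -0.6, -0.3]
opening: 0.752
grip_force: 0.0
```

Request:
{"op": "arm_command", "data": {
  "rows": [
    [[-0.038,0.189,0],0],
    [[-0.038,0.189,0],0],
    [[-0.038,0.189,0],0],
    [[-0.038,0.189,0],0],
    [[-0.038,0.189,0],0]
  ]
}}

```text
t: 20.95
eef_pos: [559.4, 380.6, 173.7]
tcp_rot: [-3.142, -0.0, -3.07]
ft_force: [0.9, -0.4, 0.5]
opening: 0.749
grip_force: 0.0
```

Request:
{"op": "arm_command", "data": {
  "rows": [
    [[0,0,0],0],
    [[0,0,0],0],
    [[0,0,0],0],
    [[0,0,0],0],
    [[0,0,0],0]
  ]
}}

```text
t: 21.45
eef_pos: [560.2, 377.1, 174.2]
tcp_rot: [3.141, 0.0, -3.072]
ft_force: [-0.4, -0.6, -0.1]
opening: 0.752
grip_force: 0.0
```

```bash
python3 - <<'E'
from h import *
cal=viewer.get_calibration('wrist'); im,d=snap('wrist','w5')
rect('wrist',cal,d,561,379)
plan(560.9,378.8,30,np.pi+.0715,4)
E
```

```text
rect 3566 [560.8 378.5] [51.6 52.2] 4.4
pose [560.2 377.3 174.2] yaw -3.0714 F [0.9 0.  1. ] open 0.747 grip 0.0 t 21.5
turn - 1 rows of -0.0004 (tool z) ; shift 4 rows of [-0.0008, 0.0014, 0.1442]
```

Request:
{"op": "arm_command", "data": {
  "rows": [
    [[-0.003,0.005,0.1],0],
    [[0,0,0.15],0],
    [[0,0,0.15],0],
    [[0,0,0.12],0],
    [[0,0,0.057],0]
  ]
}}

```text
t: 22.0
eef_pos: [559.8, 378.5, 27.1]
tcp_rot: [-3.14, -0.003, -3.071]
ft_force: [0.0, 0.6, 0.4]
opening: 0.747
grip_force: 0.0
```

Request:
{"op": "arm_command", "data": {
  "rows": [
    [[0,0,0],0],
    [[0,0,0],0],
    [[0,0,0],0],
    [[0,0,0],0],
    [[0,0,0],0]
  ]
}}

```text
t: 22.5
eef_pos: [560.9, 379.7, 30.7]
tcp_rot: [3.141, 0.001, -3.07]
ft_force: [0.2, -0.3, -0.1]
opening: 0.754
grip_force: 0.0
```

Request:
{"op": "arm_command", "data": {
  "rows": [
    [[0,0,0],0],
    [[0,0,0],0],
    [[0,0,0],0],
    [[0,0,0],0],
    [[0,0,0],0]
  ],
  "claw": 0.3
}}

```text
t: 23.0
eef_pos: [560.6, 379.5, 29.7]
tcp_rot: [3.142, 0.0, -3.07]
ft_force: [-1.2, 0.2, 1.1]
opening: 0.545
grip_force: 30.0
```

```bash
python3 -c "
from h import *
x,y=cw(0,-41); print(x,y); plan(x,y,state()['eef_pos'][2],n=9)
c=(np.pi/2+.0415-state()['tcp_rot'][2]); print(((c+np.pi)%(2*np.pi)-np.pi)/np.pi)"
```

```text
513.50101164066 -61.96469894187359
pose [560.6 379.5  29.7] yaw -3.0702 F [-1.2  0.2  1.1] open 0.545 grip 30.0 t 23.0
turn - 0 rows of 0.0 (tool z) ; shift 9 rows of [0.0349, -0.1942, -0.0]
-0.5095280416731616
```

Request:
{"op": "arm_command", "data": {
  "rows": [
    [[0,0,-0.16],0],
    [[0,0,-0.16],0],
    [[0,0,-0.16],0],
    [[0.035,-0.194,0],0],
    [[0.035,-0.194,0],0]
  ]
}}

```text
t: 23.5
eef_pos: [549.8, 281.2, 150.6]
tcp_rot: [3.141, 0.002, -3.068]
ft_force: [-0.1, -0.3, -1.3]
opening: 0.545
grip_force: 30.0
```

Request:
{"op": "arm_command", "data": {
  "rows": [
    [[0.035,-0.194,0],0],
    [[0.035,-0.194,0],0],
    [[0.035,-0.194,0],0],
    [[0.035,-0.194,0],0],
    [[0.035,-0.194,0],0]
  ]
}}

```text
t: 24.0
eef_pos: [523.2, 34.7, 149.7]
tcp_rot: [3.142, 0.0, -3.07]
ft_force: [1.0, 0.5, -1.7]
opening: 0.545
grip_force: 30.0
```

Request:
{"op": "arm_command", "data": {
  "rows": [
    [[0.035,-0.194,0],0],
    [[0.035,-0.194,0],0],
    [[0,0,0],0.0463],
    [[0,0,0],0.0463],
    [[0,0,0],0.0463]
  ]
}}

```text
t: 24.5
eef_pos: [513.0, -62.1, 149.5]
tcp_rot: [3.141, -0.0, 2.769]
ft_force: [0.8, 0.2, -0.9]
opening: 0.545
grip_force: 30.0
```

Request:
{"op": "arm_command", "data": {
  "rows": [
    [[0,0,0],0.0463],
    [[0,0,0],0.0463],
    [[0,0,0],0.0463],
    [[0,0,0],0.0463],
    [[0,0,0],0.0463]
  ]
}}

```text
t: 25.0
eef_pos: [513.1, -61.5, 149.6]
tcp_rot: [-3.142, -0.0, 2.043]
ft_force: [0.2, -0.0, -0.5]
opening: 0.547
grip_force: 30.0
```

Request:
{"op": "arm_command", "data": {
  "rows": [
    [[0,0,0],0.0463],
    [[0,0,0],0.0463],
    [[0,0,0],0.0463],
    [[0,0,0],0],
    [[0,0,0],0]
  ]
}}

```text
t: 25.5
eef_pos: [513.1, -61.5, 149.6]
tcp_rot: [-3.142, -0.0, 1.617]
ft_force: [1.0, 0.3, -0.9]
opening: 0.546
grip_force: 30.0
```

Request:
{"op": "arm_command", "data": {
  "rows": [
    [[0,0,0],0],
    [[0,0,0],0],
    [[0,0,0],0],
    [[0,0,0],0],
    [[0,0,0],0]
  ]
}}

```text
t: 26.0
eef_pos: [513.2, -61.5, 149.6]
tcp_rot: [3.142, -0.0, 1.613]
ft_force: [-1.1, -0.3, -1.3]
opening: 0.546
grip_force: 30.0
```

```bash
python3 -c "
from h import *
x,y=cw(0,-41); plan(x,y,40,np.pi/2+.0415,4)
cal=viewer.get_calibration('wrist'); im,d=snap('wrist','w6'); x,y=cw(0,16); rect('wrist',cal,d,x,y,38,66,84);x,y=cw(0,68); rect('wrist',cal,d,x,y,38,66,84)"
```

```text
pose [513.2 -61.5 149.6] yaw 1.6133 F [-1.1 -0.3 -1.3] open 0.546 grip 30.0 t 26.0
turn - 1 rows of 0.0003 (tool z) ; shift 4 rows of [-0.0005, 0.0003, 0.1096]
rect 6391 [511.2   1.2] [52.1 63.3] 2.3
rect 7168 [509.8  41. ] [52.5 63.3] 2.6
```

View pics/w6.png

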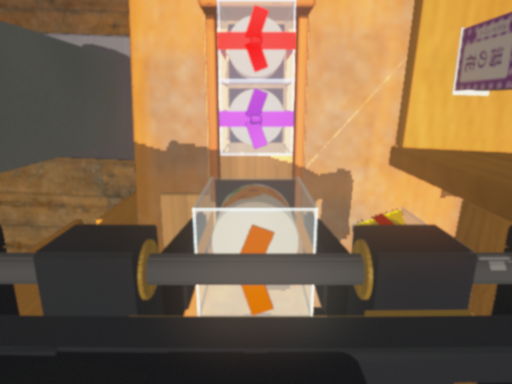

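Request:
{"op": "arm_command", "data": {
  "rows": [
    [[-0.001,0.001,0.12],0],
    [[0,0,0.12],0],
    [[0,0,0.12],0],
    [[0,0,0.066],0],
    [[0,0,0.008],0]
  ]
}}

```text
t: 26.55
eef_pos: [512.6, -61.6, 39.4]
tcp_rot: [-3.138, -0.001, 1.613]
ft_force: [-0.3, 0.1, -1.0]
opening: 0.548
grip_force: 30.0
```

Request:
{"op": "arm_command", "data": {
  "rows": [
    [[0,0,0.006],0],
    [[0,0,0.003],0],
    [[0,0,0.002],0],
    [[0,0,0],0],
    [[0,0,0],0]
  ]
}}

```text
t: 27.05
eef_pos: [513.6, -61.8, 38.8]
tcp_rot: [3.141, 0.0, 1.613]
ft_force: [0.5, 0.3, -0.7]
opening: 0.545
grip_force: 30.0
```

Request:
{"op": "arm_command", "data": {
  "rows": [
    [[0,0,0.003],0],
    [[0,0,0.002],0],
    [[0,0,0],0],
    [[0.006,0,0],0],
    [[0.006,0,0],0]
  ]
}}

```text
t: 27.55
eef_pos: [514.4, -59.5, 38.7]
tcp_rot: [3.138, 0.002, 1.613]
ft_force: [-1.6, -5.2, 14.8]
opening: 0.543
grip_force: 30.0
```

Request:
{"op": "arm_command", "data": {
  "rows": [
    [[0.004,0,0],0],
    [[0.003,0,0],0],
    [[0,0,0],0],
    [[0,0,0],0],
    [[0,0,0],0]
  ]
}}

```text
t: 28.05
eef_pos: [514.6, -57.8, 38.7]
tcp_rot: [3.138, 0.001, 1.613]
ft_force: [-0.8, -4.6, 16.3]
opening: 0.543
grip_force: 30.0
```

Request:
{"op": "arm_command", "data": {
  "rows": [
    [[0.004,0,-0.002],0],
    [[0.003,0,0],0],
    [[0.002,0,0],0],
    [[0,0,0],0],
    [[0,0,0],0]
  ]
}}

```text
t: 28.55
eef_pos: [514.2, -56.0, 38.7]
tcp_rot: [3.139, 0.002, 1.613]
ft_force: [-0.3, -11.0, 10.4]
opening: 0.546
grip_force: 30.0
```

Request:
{"op": "arm_command", "data": {
  "rows": [
    [[-0.004,0,0],0],
    [[0,0,0],0],
    [[0,0,0],0],
    [[0,0,-0.15],0],
    [[0,0,-0.19],0]
  ],
  "claw": 0.75
}}

```text
t: 29.05
eef_pos: [512.1, -55.4, 122.0]
tcp_rot: [-3.137, -0.001, 1.613]
ft_force: [0.1, -0.2, -0.5]
opening: 0.749
grip_force: 0.0
```

Request:
{"op": "arm_command", "data": {
  "rows": [
    [[0,0,-0.15],0],
    [[0,0,-0.08],-0.0436],
    [[0,0,0],-0.0436],
    [[0,0,0],-0.0436],
    [[0,0,0],-0.0436]
  ]
}}

```text
t: 29.55
eef_pos: [513.0, -55.5, 180.3]
tcp_rot: [3.141, -0.0, 2.167]
ft_force: [-0.5, 0.2, -0.6]
opening: 0.751
grip_force: 0.0
```

Request:
{"op": "arm_command", "data": {
  "rows": [
    [[0,0,0],-0.0436],
    [[0,0,0],-0.0436],
    [[0,0,0],-0.0436],
    [[0,0,0],-0.0436],
    [[0,0,0],-0.0436]
  ]
}}

```text
t: 30.05
eef_pos: [513.0, -55.5, 179.9]
tcp_rot: [3.141, -0.001, 2.852]
ft_force: [0.3, 0.1, -0.5]
opening: 0.749
grip_force: 0.0
```

Request:
{"op": "arm_command", "data": {
  "rows": [
    [[0,0,0],-0.0436],
    [[0,0,0],-0.0436],
    [[0,0.195,0],0],
    [[0,0.195,0],0],
    [[0,0.195,0],0]
  ]
}}

```text
t: 30.55
eef_pos: [516.1, 92.0, 180.0]
tcp_rot: [3.141, -0.0, 3.119]
ft_force: [0.4, 0.4, -0.2]
opening: 0.75
grip_force: 0.0
```

Request:
{"op": "arm_command", "data": {
  "rows": [
    [[0,0.195,0],0],
    [[0,0.195,0],0],
    [[0,0,0],0],
    [[0,0,0],0],
    [[0,0,0],0]
  ]
}}

```text
t: 31.05
eef_pos: [518.4, 187.2, 180.0]
tcp_rot: [-3.141, -0.0, 3.119]
ft_force: [0.4, 0.2, 0.6]
opening: 0.749
grip_force: 0.0
```

```bash
python3 - <<'E'
from h import *
cal=viewer.get_calibration('wrist'); im,d=snap('wrist','w7')
q=rect('wrist',cal,d,568,188,60,38,55)
print(cv2.approxPolyDP(cv2.convexHull(q),3,True)[:,0].round(1).tolist())
i,t=snap('top','t7'); c=viewer.get_calibration('top')
for y in (68,16,-36): rect('top',c,t,*cw(0,y),37,70,84)
plan(540,188,20)
E
```

```text
rect 1794 [557.  189.7] [25.4 70. ] 88.3
[[592.0999755859375, 200.5], [522.7000122070312, 203.39999389648438], [521.9000244140625, 178.1999969482422], [558.9000244140625, 177.10000610351562], [591.0999755859375, 184.0]]
rect 591 [510.   41.1] [52.  61.8] 3.3
rect 675 [511.8  -5.8] [50.5 72.5] 0.8
rect 581 [513.9 -52.1] [52.6 61.4] 1.4
pose [518.6 186.7 180.1] yaw 3.1181 F [0.6 0.  0.2] open 0.753 grip 0.0 t 31.15
turn - 0 rows of 0.0 (tool z) ; shift 4 rows of [-0.0214, 0.0018, 0.1601]
```

View pics/w7.png

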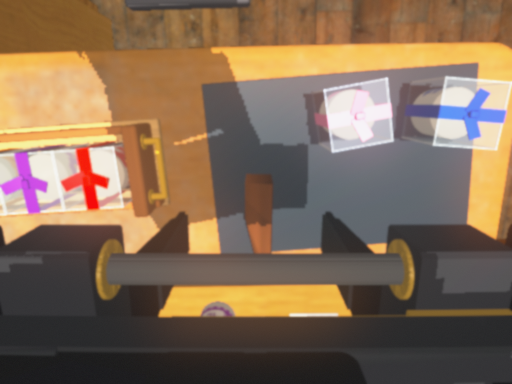

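View pics/t7.png

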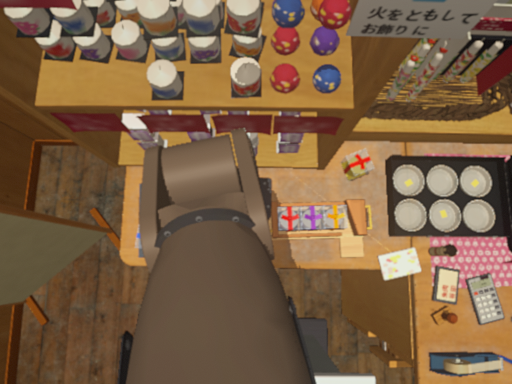

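Request:
{"op": "arm_command", "data": {
  "rows": [
    [[0,0,0],0.006],
    [[-0.082,0.017,0.13],0],
    [[0,0,0.19],0],
    [[0,0,0.19],0],
    [[0,0,0.13],0]
  ]
}}

```text
t: 31.65
eef_pos: [538.5, 190.3, 17.5]
tcp_rot: [-3.141, -0.002, 3.099]
ft_force: [0.2, 1.3, 0.0]
opening: 0.75
grip_force: 0.0
```

Request:
{"op": "arm_command", "data": {
  "rows": [
    [[0,0,0.03],0],
    [[0,0,0.01],0],
    [[0,0,0],0],
    [[0,0,0],0],
    [[0,0,0],0]
  ]
}}

```text
t: 32.15
eef_pos: [539.9, 191.5, 11.6]
tcp_rot: [3.141, 0.002, 3.101]
ft_force: [-0.1, 0.6, 0.2]
opening: 0.751
grip_force: 0.0
```

Request:
{"op": "arm_command", "data": {
  "rows": [
    [[0,0,0],0],
    [[0,0,0],0],
    [[0,0,0],0],
    [[0,0,0],0],
    [[0,0,0],0]
  ],
  "claw": 0.1
}}

```text
t: 32.65
eef_pos: [539.2, 191.4, 10.1]
tcp_rot: [3.142, -0.0, 3.101]
ft_force: [-1.0, -0.1, 0.6]
opening: 0.382
grip_force: 0.0
```

Request:
{"op": "arm_command", "data": {
  "rows": [
    [[0,0,0],0],
    [[0,0,0],0],
    [[0,0,0],0],
    [[0,0,0],0],
    [[0,0,0],0]
  ]
}}

```text
t: 33.15
eef_pos: [539.2, 191.3, 10.1]
tcp_rot: [3.142, -0.0, 3.101]
ft_force: [-0.4, -0.8, -1.1]
opening: 0.271
grip_force: 30.0
```

```bash
python3 - <<'E'
from h import *
# pre-insertion: tip at carrier x -52 -> origin -99, grip -129, origin y -76.5
x,y=cw(-129,-77.5); print(x,y); plan(x,y,130,np.pi+.0415)
E
```

```text
386.1263960646207 -103.78523584488613
pose [539.2 191.3  10.1] yaw 3.1009 F [-0.4 -0.8 -1.1] open 0.271 grip 30.0 t 33.15
turn - 1 rows of -0.0262 (tool z) ; shift 8 rows of [0.0826, -0.1443, -0.06]
```

Request:
{"op": "arm_command", "data": {
  "rows": [
    [[0,0,-0.16],0],
    [[0,0,-0.16],0],
    [[0,0,-0.16],0],
    [[0,0,0],-0.0262],
    [[0,0,0],0]
  ]
}}

```text
t: 33.65
eef_pos: [539.4, 191.4, 131.2]
tcp_rot: [3.141, 0.002, -3.099]
ft_force: [0.2, 0.1, -1.6]
opening: 0.27
grip_force: 30.0
```

```bash
python3 - <<'E'
from h import *
x,y=cw(-102,-77); print(x,y); plan(x,y,state()['eef_pos'][2],np.pi+.0415)
E
```

```text
413.0824049819441 -102.16548794808725
pose [539.4 191.4 131.2] yaw -3.0986 F [ 0.2  0.1 -1.6] open 0.27 grip 30.0 t 33.65
turn - 1 rows of 0.0005 (tool z) ; shift 7 rows of [0.0791, -0.1646, -0.0]
```

Request:
{"op": "arm_command", "data": {
  "rows": [
    [[0.079,-0.1646,0],0],
    [[0.079,-0.1646,0],0],
    [[0.079,-0.1646,0],0],
    [[0.079,-0.1646,0],0],
    [[0.079,-0.1646,0],0]
  ]
}}

```text
t: 34.15
eef_pos: [447.6, -19.6, 129.3]
tcp_rot: [3.141, -0.002, -3.102]
ft_force: [0.4, -0.5, -1.3]
opening: 0.269
grip_force: 30.0
```

Request:
{"op": "arm_command", "data": {
  "rows": [
    [[0.079,-0.1646,0],0],
    [[0.079,-0.1646,0],0],
    [[0,0,0],0],
    [[0,0,0],0],
    [[0,0,0],0]
  ]
}}

```text
t: 34.65
eef_pos: [413.1, -101.6, 129.7]
tcp_rot: [3.141, -0.001, -3.101]
ft_force: [-0.1, -0.5, -0.6]
opening: 0.271
grip_force: 30.0
```

```bash
python3 - <<'E'
from h import *
x,y=cw(-102,-77); plan(x,y,30,np.pi+.0415)
cal=viewer.get_calibration('wrist'); im,d=snap('wrist','w8')
vv,uu=np.mgrid[0:384,0:512]; m=d>0
P=world('wrist',np.c_[uu[m],vv[m]],d[m],cal); t=.0415
X=(P[:,0]-511.8)*np.cos(t)+(P[:,1]+21)*np.sin(t); Y=-(P[:,0]-511.8)*np.sin(t)+(P[:,1]+21)*np.cos(t)
k=(P[:,2]>70)&(P[:,2]<82)&(abs(X)<40)&(abs(Y)<130)
for a,b in ((42,99),(-10,42),(-70,-10)):
    q=k&(Y>a)&(Y<b); print(q.sum(),np.percentile(Y[q],[1,99]).round(1) if q.sum() else '',np.percentile(X[q],[1,99]).round(1) if q.sum() else '')
E
```

```text
pose [ 413.1 -101.6  129.7] yaw -3.1006 F [-0.1 -0.5 -0.6] open 0.271 grip 30.0 t 34.65
turn - 1 rows of -0.0002 (tool z) ; shift 2 rows of [-0.0, -0.0012, 0.1994]
1232 [44.5 93.3] [-25.9 -12.4]
0  
89 [-54.4 -48.7] [-24.9 -12.9]
```

View pics/w8.png

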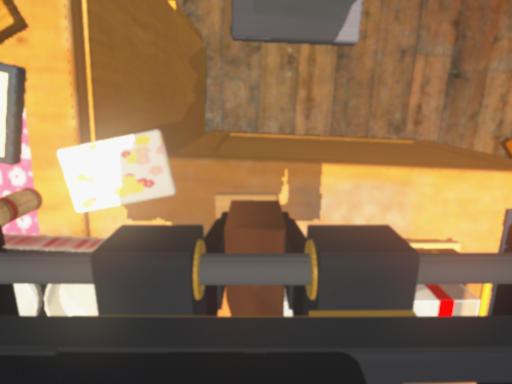

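Request:
{"op": "arm_command", "data": {
  "rows": [
    [[0,-0.002,0.12],0],
    [[0,0,0.12],0],
    [[0,0,0.12],0],
    [[0,0,0.06],0],
    [[0,0,0.015],0]
  ]
}}

```text
t: 35.2
eef_pos: [412.7, -101.3, 19.8]
tcp_rot: [3.14, -0.003, -3.098]
ft_force: [0.9, 0.3, -0.4]
opening: 0.271
grip_force: 30.0
```

Request:
{"op": "arm_command", "data": {
  "rows": [
    [[0,0,0.004],0],
    [[0,0,0.003],0],
    [[0,0,0],0],
    [[0,0,0],0],
    [[0,0,0],0]
  ]
}}

```text
t: 35.7
eef_pos: [413.2, -102.8, 20.1]
tcp_rot: [-3.141, 0.001, -3.1]
ft_force: [0.7, -0.0, -0.3]
opening: 0.273
grip_force: 30.0
```

Request:
{"op": "arm_command", "data": {
  "rows": [
    [[0,0.004,0.004],0],
    [[-0.05,0,0],0],
    [[-0.05,0,0],0],
    [[-0.04,0,0],0],
    [[0,0,0],0]
  ]
}}

```text
t: 36.2
eef_pos: [449.9, -100.5, 18.9]
tcp_rot: [-3.141, 0.003, -3.1]
ft_force: [3.2, 0.1, 6.2]
opening: 0.273
grip_force: 30.0
```

```bash
cat >> h.py <<'E'
def wtip():
    s=state(); t=.0415; p=s['eef_pos']; dx,dy=p[0]-511.8,p[1]+21
    print('tip x',round(dx*np.cos(t)+dy*np.sin(t)+77,1),'wedge y',round(-dx*np.sin(t)+dy*np.cos(t),1),np.round(p,1),np.round(s['ft_force'],1),round(s['tcp_rot'][2],4))
E
python3 -c "
from h import *
wtip()"
```

```text
tip x 11.9 wedge y -76.9 [ 449.9 -100.5   18.9] [3.2 0.1 6.2] -3.0996
```

Request:
{"op": "arm_command", "data": {
  "rows": [
    [[-0.012,0.002,0],0],
    [[-0.012,0.002,0],0],
    [[-0.008,0.001,0],0],
    [[0,0,0],0],
    [[0,0,0],0]
  ]
}}

```text
t: 36.7
eef_pos: [456.1, -98.5, 18.9]
tcp_rot: [3.142, 0.0, -3.1]
ft_force: [-0.7, 0.5, 8.0]
opening: 0.272
grip_force: 30.0
```

```bash
python3 -c "
from h import *
wtip()"
```

```text
tip x 18.1 wedge y -75.2 [456.1 -98.5  18.9] [-0.7  0.5  8. ] -3.1
```

Request:
{"op": "arm_command", "data": {
  "rows": [
    [[-0.01,0,0],0],
    [[-0.008,0,0],0],
    [[-0.006,0,0],0],
    [[0,0,0],0],
    [[0,0,0],0]
  ]
}}

```text
t: 37.2
eef_pos: [460.1, -98.0, 18.7]
tcp_rot: [3.14, -0.004, -3.099]
ft_force: [-10.3, -2.6, 11.3]
opening: 0.271
grip_force: 30.0
```

```bash
python3 -c "
from h import *
wtip()"
```

```text
tip x 22.1 wedge y -74.8 [460.1 -98.   18.7] [-10.3  -2.6  11.3] -3.0994
```

Request:
{"op": "arm_command", "data": {
  "rows": [
    [[-0.008,0,0],0],
    [[-0.006,0,0],0],
    [[-0.004,0,0],0],
    [[0,0,0],0],
    [[0,0,0],0]
  ]
}}

```text
t: 37.7
eef_pos: [461.9, -97.8, 18.4]
tcp_rot: [3.139, -0.009, -3.1]
ft_force: [-24.4, -10.8, 14.8]
opening: 0.271
grip_force: 39.3
```

```bash
python3 -c "
from h import *
wtip()"
```

```text
tip x 24.0 wedge y -74.7 [461.9 -97.8  18.4] [-24.4 -10.8  14.8] -3.1
```

Request:
{"op": "arm_command", "data": {
  "rows": [
    [[0.006,0,0],0],
    [[0.004,0,-0.001],0],
    [[0,0,0],0],
    [[0,0,0],0],
    [[0,0,0],0]
  ]
}}

```text
t: 38.2
eef_pos: [461.9, -97.9, 18.4]
tcp_rot: [3.14, -0.004, -3.1]
ft_force: [-8.4, -2.7, 1.2]
opening: 0.273
grip_force: 32.0
```

```bash
python3 -c "
from h import *
wtip()"
```

```text
tip x 23.9 wedge y -74.8 [461.9 -97.9  18.4] [-8.4 -2.7  1.2] -3.0997
```

Request:
{"op": "arm_command", "data": {
  "rows": [
    [[0.005,0,0],0],
    [[0,0,0],0],
    [[0,0,0],0],
    [[0,0,0],0],
    [[0,0,0],0]
  ],
  "claw": 0.4
}}

```text
t: 38.7
eef_pos: [461.9, -97.9, 18.7]
tcp_rot: [3.141, -0.002, -3.1]
ft_force: [-4.5, 3.0, -0.4]
opening: 0.398
grip_force: 2.3
```

Request:
{"op": "arm_command", "data": {
  "rows": [
    [[0,0,-0.04],0],
    [[0,0,-0.12],0],
    [[0,0,-0.19],0],
    [[0,0,-0.19],0],
    [[0,0,-0.19],0]
  ]
}}

```text
t: 39.2
eef_pos: [462.9, -98.5, 204.4]
tcp_rot: [-3.141, 0.002, -3.1]
ft_force: [1.4, -0.6, 0.8]
opening: 0.4
grip_force: 0.0
```

Request:
{"op": "arm_command", "data": {
  "rows": [
    [[0,0,-0.19],0],
    [[-0.05,0.1,-0.1],0],
    [[-0.05,0.1,0],0],
    [[0,0,0],0],
    [[0,0,0],0]
  ]
}}

```text
t: 39.7
eef_pos: [485.6, -47.2, 274.5]
tcp_rot: [-3.141, 0.001, -3.099]
ft_force: [-0.3, -0.1, 0.6]
opening: 0.402
grip_force: 0.0
```

```bash
python3 - <<'E'
from h import *
cal=viewer.get_calibration('wrist'); im,d=snap('wrist','w9')
vv,uu=np.mgrid[0:384,0:512]; m=d>0
P=world('wrist',np.c_[uu[m],vv[m]],d[m],cal); t=.0415
X=(P[:,0]-511.8)*np.cos(t)+(P[:,1]+21)*np.sin(t); Y=-(P[:,0]-511.8)*np.sin(t)+(P[:,1]+21)*np.cos(t)
k=(P[:,2]>70)&(P[:,2]<82)&(abs(X)<40)&(abs(Y)<130)
print('candles',np.percentile(Y[k],[.5,99.5]).round(1),np.percentile(X[k],[1,99]).round(1))
k=(P[:,2]>53)&(P[:,2]<62)&(abs(Y+75)<14.5)&(X<40)&(X>-100)
q=np.c_[X[k],Y[k]].astype(np.float32); print('wedge',np.percentile(q[:,0],[.5,99.5]).round(1)); h=q[q[:,0]<-45]; print(np.percentile(h[:,1],[1,99]).round(1))
wtip()
E
```

```text
candles [-61.   93.3] [-25.5  26. ]
wedge [-72.2  38.4]
[-87.9 -62.5]
tip x 49.6 wedge y -25.5 [485.4 -47.6 274.2] [-0.4  0.1 -1. ] -3.0994
```

View pics/w9.png

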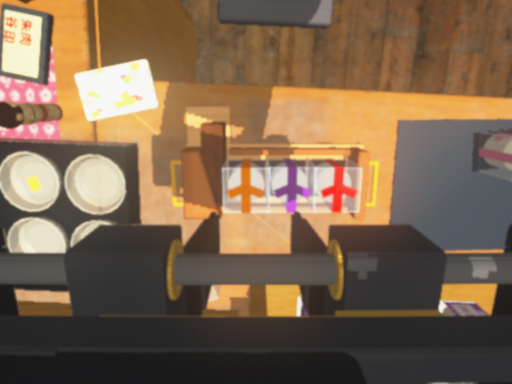

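```bash
python3 -c "
from h import *
print(env.job_done())"
```

```text
the job is handed in; nothing more can be done
None
```

The job is handed in, with no verdict returned: red, purple and orange stand tight from left to right, the wedge is jammed plain face to orange with its tip about 22–24 mm beyond the carrier origin, and pink and blue were not touched.

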